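Pull the brass wear plate from the slotted rack and mark it

ROBOT

A 6-joint arm with a two-finger parallel gripper is mounted at the origin on the work surface. World frame = base frame: x ahead of the robot, y to its left, z up, the work surface at z = 0. Lengths are in m, angles in degrees, forces in N, time in s.
With the tool pointing down it reaches from about 0.35 to 0.875 m from the base axis. Payload 4.2 kg.
Tool frame: the origin (TCP) lies at the very end of the fingers, on their centre line; the grasp point (between the pads) lies 19 mm behind it; z points along the fingers, y is the line along which they close (so a half turn about z gives the same grasp; the last joint's range is limited). The gripper opens to 87 mm and grips with 3 to 60 N. Pads are 19 mm wide; open, the fingers measure 117 mm over their backs; the gripper's body (75 mm by 190 mm) begins 51 mm behind the grasp point.
Start: joints at [84.947, 22.042, 0.453, 0, -68.411, -14.817], TCP at [0.212, 0.588, 0.223] pointing down, gripper open.
Joint ranges: [-179.83, 179.83], [-69.29, 118.12], [-61.27, 80.66], [-181.25, 117.63], [-171.15, -9.14], [-177.46, 177.46]. Speed limits (degrees/s): [159.86, 159.86, 180, 180, 180, 180].

INTERFACE

Orientations are given as a 3x3 rotation matrix whose columns are the frame's x, y, z axes.
In Python, from station import r gives the robot as it stands.
- The arm moves only by the tool jog_arm, never from a script. Its argument "plan" is text: rows parted by semicolons, each of 7 numbers parted by spaces: the shift along the tool's x, y, z normalised to -1 to 1, where 1 is 0.025 m, then the turn, a rotation vector about the tool's x, y, z normalised to -1 to 1, where 1 is 8 degrees, then the closure, from -1 (fully open) to 1 (shut). A call has exactly 10 rows; each row shifts and turns the commanded pose from where the row before left it, along the tool's axes as they then stand; what a row does not reach is not made up. A row lasts 1/10 s, in which the tool goes at most 50 mm and 8.59 degrees, less where a joint would pass 70% of its speed; a pose out of reach is approached as far as the arm can. A call with a number of a shift or a turn outside -1 to 1 is refused whole. A call with a gripper value outside its range is refused whole. The fingers move at their own pace and stop on an object; the grip force is fixed at half the most. Time passes only in rows, so rows that do not move let the fingers close, or fill a call up. It gives the time, the measured TCP pose, the force, the opening and the grip force at its end, in the units of the state.
- r.sense(): the state, without advancing time (a new reading comes with each control period).
- r.capture(name): name is "scene" or "top"; returns (picture, depth): 420x560x3 uint8, red, green, blue; 420x560 float32, m along the optical axis (not along the pixel's ray), 0 where there is no reading.
- r.get_calibration(name): a dict with "mtx" (3x3 intrinsics, pixels), "extrinsics" (4x4, takes a point from camera to world coordinates). Camera axes: x right, y up, looking along -z (the intrinsics and any distortion apply to the point x, -y, -z); pixel columns grow to the right and rows downward; lengths in m; the calibration is good to about 2 mm. A picture is of the moment at which its call begins. get_calibration takes no time and is no camera call.
- r.finish_job(): hands the job in; it is judged then, once.
The state is a dict: "time_s": time; "joints": joint angles; "joint_velocities": joint speeds; "effort": joint torques, N m; "tcp_pos": TCP position; "ee_rot": TCP orientation; "wrist_force": force on the tool from outside, world axes, zero at the start; "moment": the same for the moment, N m; "gripper_width": opening from 0.0 (shut) to 1.0 (fully open); "gripper_force": force on a finger pad.
Only numpy, scipy, OpenCV 4.12 (cv2) and the standard library are available. Lean on these libraries where they do the work, as an engineer would, in place of code of your own. Each camera call takes 0.05 s, during which the arm holds its last target. There are 200 camera calls.

TASK

Slide the brass wear plate straight up out of the slotted rack by its top edge and lay it on the olive sloping rest, with its lower edge down by the stop, and let go of it there. Take it again by its two long edges, lay it flat between the red lugs of the marking unit's nest without dropping it, let go, and only then press the yellow plunger all the way down to its stop and let it spring back. Leave the other two plates standing in the rack and do not disturb the bushing, the gauge block or the mallet head.

Things in the scene. Friction and masses are not known exactly. Their poses are not given: they have to be found in the camera images.
- plate_brass: The plate to mark: flat brass plate 130 x 56 x 8 mm, about 0.5 kg, two dark bolt holes on each face, symmetric. Origin at its centre; own z along its 130 mm length (vertical in the rack), x along its 56 mm width, y across its 8 mm thickness. Starts upright in any one of the rack's three slots, 60 mm proud of the slot tops.
- plate_steel: Bright steel plate of the same size and axes, in another slot of the rack; leave it there.
- plate_black: Dark steel plate of the same size and axes, in another slot of the rack; leave it there.
- rack: Fixed blue rack, 90 (x) x 170 (y) x 80 mm high; origin at the centre of its underside, z up. Three upright slots at y = -50, 0, +50 mm, each 10.5 mm wide in y; slot floor 10 mm, slot top 80 mm above the table. Plates stand with their width along the rack's x, thickness along its y, and are clear of the slot when their centre is 145 mm above the table.
- rest: Fixed olive rest; origin at the centre of its underside, z up. A board 36 mm wide (x), 82 mm long rises at 45 degrees from y = -35, z = 35 mm towards its +y; its face looks to -y and up. At the low end a steel stop 56 mm wide stands 12 mm out of the face. A plate lies with its width along x, overhanging 10 mm at each side and 48 mm at the upper end (room for fingers).
- rest_seat (a point): Where the centre of the plate is when it lies on the sloping rest with its lower edge on the stop (65 mm up the slope from the stop, 4 mm off the board). Axes as the rest's.
- nest: Fixed grey marking unit; origin on the table below the nest's centre, z up. Plate lies with its length along the nest's y on a steel floor 35 mm up; red lips and corner lugs, 7 mm higher, leave 4 mm clearance all round. In the middle 90 mm the floor is 40 mm wide, so fingers pass beside it (base plate 10 mm high). Plunger housing 50 x 50 mm, top at 60 mm, centred at y = -107 mm.
- nest_seat (a point): Centre of the plate when it lies home in the nest, 39 mm above the table. Axes as the nest's.
- plunger_top (a point): Centre of the top face of the yellow plunger head, a disc of 44 mm diameter, 94 mm above the table when up; moves with the plunger.
- plunger (a joint): Travel of the plunger in m: 0 up, 0.012 down on its stop. Spring force 1.5 N up, about 5.5 N at the stop.
- bushing: Grey cast-iron bushing, ring of 72 mm diameter and 60 mm height, standing; origin at the centre of its underside. Leave alone.
- gauge_block: Aluminium gauge block 100 x 35 x 25 mm lying on the table; origin at the centre of its underside, x along its length. Leave alone.
- mallet_head: Copper-faced mallet head, 110 mm long, 50 mm wide and 49 mm high; origin at the centre of its underside, x along its length. Leave alone.
Mind the look-alikes: they are no part of the job. Several things look just like the rack: the one meant starts farthest from the robot's base. What is shaped like the rest but pink is not meant.

How it is judged:
By the outcome, as a careful person would: the job done as asked, in the order asked, and still so for the second after the job is handed in, with the robot touching nothing.
It also fails if it takes over 67 s, if anything falls off the work surface, if the arm or the gripper's body presses on something with over 40 N, if the wrist force passes 120 N, or if a joint passes its speed limit or range.

## Working session

There is one attempt and no reset: what is moved stays moved. The work goes in short steps, Python scripts to look and compute and a tool call to move; the robot and the scene stay as the last step left them, time stands still between calls to the robot, and variables do not carry over. Pictures are saved under pics/ and viewed, at most 10 in all, crops included, and the job is handed in when it is done.

Besides the shell and the picture viewer there is one more tool, called in YAML: its name, and indented under it one key for each argument. jog_arm: Moves the arm, as the interface text tells. Scaled input: -1 to 1 covers 0.025 m each way for a shift and 8 degrees each way for a turn. Its arguments: {"type":"object","properties":{"plan":{"type":"string"}},"required":["plan"]}

```bash
ls; mkdir -p pics
python3 - <<'E'
from station import r
import cv2,numpy as np
s=r.sense();print(s)
for n in("scene","top"):
    p,d=r.capture(n);c=r.get_calibration(n);print(n,c)
    cv2.imwrite(f"pics/{n}0.png",p[:,:,::-1]);np.savez(f"{n}0.npz",p=p,d=d,K=c["mtx"],E=c["extrinsics"])
a=cv2.imread("pics/scene0.png");b=cv2.imread("pics/top0.png")
E
```

```text
pics
{'time_s': 0.0, 'joints': array([ 8.49455271e+01,  2.20924954e+01,  3.77575837e-01, -3.01132868e-02,
       -6.84106196e+01, -1.48174815e+01]), 'joint_velocities': array([-0.0151194 , -0.02923823, -0.05175148,  0.02619241, -0.04837813,
       -0.06429259]), 'effort': array([-1.07791613e-03, -3.90663207e+01,  1.87405837e+01,  4.21981841e+00,
        1.09111119e-02, -1.96077981e-04]), 'tcp_pos': array([0.2122105 , 0.58721259, 0.22142337]), 'ee_rot': array([[ 9.40388720e-01, -3.40100857e-01, -6.79838966e-04],
       [-3.40101525e-01, -9.40386291e-01, -2.13944685e-03],
       [ 8.83164650e-05,  2.24312596e-03, -9.99997480e-01]]), 'wrist_force': array([-0.89531363, -0.21547538, -1.53795317]), 'moment': array([0.00350337, 0.01405291, 0.05108369]), 'gripper_force': 0.0, 'gripper_width': 1.0058422324784109}
scene {'mtx': array([[464.32899795,   0.        , 284.02402847],
       [  0.        , 464.32899795, 218.02143048],
       [  0.        ,   0.        ,   1.        ]]), 'extrinsics': array([[-0.18290865, -0.73172492,  0.65659963,  1.34919957],
       [ 0.9829861 , -0.1475388 ,  0.10941042,  0.12129087],
       [ 0.01681559,  0.66544041,  0.74626154,  0.97980595],
       [ 0.        ,  0.        ,  0.        ,  1.        ]])}
top {'mtx': array([[420.21328433,   0.        , 276.12374921],
       [  0.        , 420.21328433, 204.38394488],
       [  0.        ,   0.        ,   1.        ]]), 'extrinsics': array([[-0.00693839,  0.99805454, -0.06195966,  0.48683725],
       [-0.99980234, -0.00807832, -0.01816634, -0.0143728 ],
       [-0.01863153,  0.06182137,  0.99791332,  1.05877994],
       [ 0.        ,  0.        ,  0.        ,  1.        ]])}
```

View pics/scene0.png

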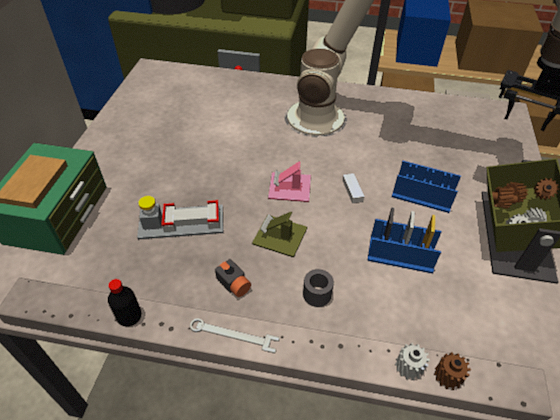

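View pics/top0.png

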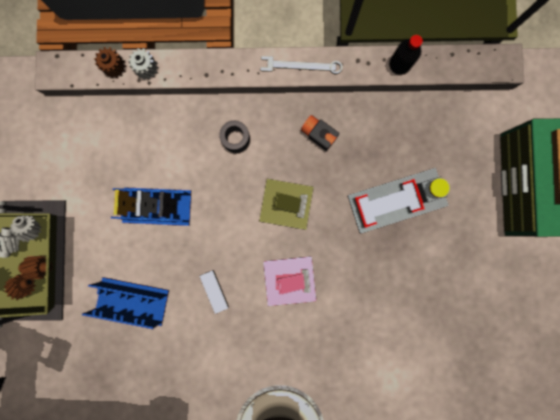

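The scene picture shows two blue racks. One holds three plates at scene (403,245), top (152,206). The other is empty at scene (427,185), top (127,303). The first fits: it is farther from the base and holds the brass plate at the +y end, scene (430,232). There are also two rests: olive at top (287,204), and pink at (290,280), which is not meant. The nest is at top (390,204), with the yellow plunger at (440,188).

```bash
cat > h.py <<'E'
import numpy as np,cv2
def load(n,k=0):
    z=np.load(f"{n}{k}.npz");return z["p"],z["d"],z["K"],z["E"]
def rays(K,E,uv):
    uv=np.atleast_2d(uv).astype(float)
    c=np.c_[(uv[:,0]-K[0,2])/K[0,0],-(uv[:,1]-K[1,2])/K[1,1],-np.ones(len(uv))]
    return E[:3,3],c@E[:3,:3].T
def plane(K,E,uv,z):
    o,d=rays(K,E,uv);return o+d*((z-o[2])/d[:,2])[:,None]
def cloud(d,K,E):
    v,u=np.mgrid[:d.shape[0],:d.shape[1]];o,r=rays(K,E,np.c_[u.ravel(),v.ravel()])
    return (o+r*d.reshape(-1,1)).reshape(*d.shape,3)
def tri(A,ua,B,ub):
    o1,d1=rays(*A,ua);o2,d2=rays(*B,ub);d1=d1[0];d2=d2[0]
    t=np.linalg.lstsq(np.c_[d1,-d2],o2-o1,rcond=None)[0]
    a=o1+t[0]*d1;b=o2+t[1]*d2;return (a+b)/2,np.linalg.norm(a-b)
E
python3 - <<'E'
from h import *
out=[]
boxes={"top":[(100,175,200,235),(255,170,320,235),(340,160,460,240)],"scene":[(360,195,450,280),(245,200,315,260),(130,185,230,245)]}
def mask(p,n):
    h=cv2.cvtColor(p,cv2.COLOR_RGB2HSV);H,S,V=[h[...,i].astype(int) for i in range(3)]
    return {"blue":(H>100)&(H<125)&(S>130)&(V>50),"yellow":(H>18)&(H<32)&(S>150)&(V>90),"red":((H<6)|(H>174))&(S>170)&(V>90),
     "olive":(H>22)&(H<38)&(S>90)&(V>35)&(V<150)}[n]
for n in("top","scene"):
    p,d,K,E=load(n);C=cloud(d,K,E)
    row=[cv2.resize(p[b[1]:b[3],b[0]:b[2]],(266,int(266*(b[3]-b[1])/(b[2]-b[0]))),interpolation=cv2.INTER_CUBIC) for b in boxes[n]]
    out.append(np.hstack([np.vstack([x,np.zeros((max(0,300-len(x)),266,3),np.uint8)])[:300] for x in row]))
    for col,i in(("blue",0),("yellow",0),("olive",1),("red",2),("yellow",2)):
        b=boxes[n][i];m=np.zeros(d.shape,bool);m[b[1]:b[3],b[0]:b[2]]=1;m&=mask(p,col)
        if m.sum()<5: print(n,col,i,"none");continue
        X=C[m];X=X[X[:,2]>0.004]
        v,u=np.nonzero(m)
        print(n,col,i,m.sum(),"uv",u.mean().round(1),v.mean().round(1),"z pct",np.percentile(X[:,2],[2,25,50,75,98]).round(3))
        hi={("blue",0):.074,("yellow",0):.132,("red",2):.037,("yellow",2):.088,("olive",1):.004}[(col,i)]
        Y=X[X[:,2]>hi]
        if len(Y)>4:
            q=cv2.minAreaRect(Y[:,:2].astype(np.float32)*1000);print("   rect mm",np.round(q[0],1),np.round(q[1],1),round(q[2],1),"mean",Y.mean(0).round(4),len(Y))
cv2.imwrite("pics/crops.png",np.vstack(out)[:,:,::-1])
E
```

```text
top blue 0 1075 uv 163.2 208.7 z pct [0.008 0.012 0.027 0.08  0.085]
   rect mm [539.5 175.2] [386.4  74.5] 85.4 mean [0.5469 0.2885 0.0935] 418
top yellow 0 81 uv 116.5 201.7 z pct [0.137 0.141 0.142 0.142 0.144]
   rect mm [552.2 354.8] [ 6.8 49.2] 87.8 mean [0.5525 0.3542 0.1413] 81
top olive 1 1829 uv 284.3 203.5 z pct [0.005 0.008 0.01  0.013 0.092]
   rect mm [547.5 -18.2] [117.8 120.6] 79.6 mean [ 0.5531 -0.0157  0.0261] 1826
top red 2 158 uv 391.4 202.2 z pct [0.023 0.04  0.042 0.044 0.046]
   rect mm [ 524.  -180.2] [ 72.4 338.6] 17.4 mean [ 0.5552 -0.2808  0.0505] 129
top yellow 2 282 uv 439.0 187.5 z pct [0.089 0.094 0.095 0.096 0.099]
   rect mm [ 582.6 -370.3] [40.7 39.9] 85.8 mean [ 0.5824 -0.3702  0.0949] 278
scene blue 0 2945 uv 407.3 238.6 z pct [0.007 0.018 0.039 0.063 0.082]
   rect mm [935.5 257.6] [170.7 854.2] 83.1 mean [0.5849 0.2953 0.1048] 421
scene yellow 0 97 uv 431.2 229.8 z pct [0.081 0.116 0.136 0.139 0.142]
   rect mm [556.  354.3] [ 5.9 57.7] 87.3 mean [0.5579 0.354  0.1388] 56
scene olive 1 1309 uv 280.9 235.4 z pct [0.005 0.007 0.009 0.032 0.089]
   rect mm [922.9  12.3] [868.9 139. ] 5.3 mean [ 0.5732 -0.0149  0.0267] 1280
scene red 2 140 uv 186.5 213.0 z pct [0.014 0.04  0.042 0.043 0.046]
   rect mm [ 552.4 -271.1] [ 80.7 149.2] 17.8 mean [ 0.5555 -0.2734  0.0421] 125
scene yellow 2 180 uv 146.3 202.4 z pct [0.087 0.092 0.094 0.095 0.098]
   rect mm [ 585.  -372.4] [44.3 39.2] 20.6 mean [ 0.5866 -0.3718  0.0938] 169
```

View pics/crops.png

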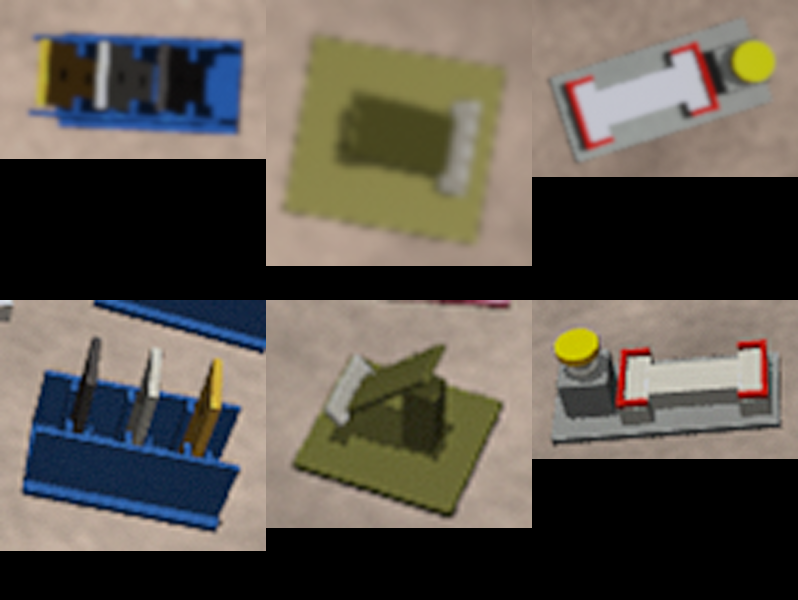

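The crop confirms it: the brass plate stands in the slot nearest +y of the filled rack. The rest's stop faces world −y, and the plunger is at the −y end of the nest. One refinement of the positions across both views, then I move.

Run:
```python
from h import *
boxes={"top":[(100,175,200,235),(255,170,320,235),(340,160,460,240)],"scene":[(360,195,450,280),(245,200,315,260),(130,185,230,245)]}
cen={}
for n in("top","scene"):
    p,d,K,E=load(n);h=cv2.cvtColor(p,cv2.COLOR_RGB2HSV);H,S,V=[h[...,i].astype(int) for i in range(3)]
    C=cloud(d,K,E)
    def box(i):
        b=boxes[n][i];m=np.zeros(d.shape,bool);m[b[1]:b[3],b[0]:b[2]]=1;return m
    def rep(name,m,z,big=True):
        m=m.astype(np.uint8)
        if big:
            k,l,st,_=cv2.connectedComponentsWithStats(m,connectivity=8);m=(l==1+st[1:,4].argmax()).astype(np.uint8)
        v,u=np.nonzero(m);uv=np.r_[np.c_[u-.5,v-.5],np.c_[u+.5,v+.5],np.c_[u+.5,v-.5],np.c_[u-.5,v+.5]]
        X=plane(K,E,uv,z);q=cv2.minAreaRect((X[:,:2]*1000).astype(np.float32))
        print(n,name,"z",z,np.round(q[0],1),np.round(q[1],1),round(q[2],1),"depth z",np.median(C[m>0][:,2]).round(4));
        # uv of rect centre
        c=np.r_[np.array(q[0])/1000,z,1];cc=np.linalg.inv(E)@c;cen[n,name]=(K[0,0]*cc[0]/-cc[2]+K[0,2],-K[1,1]*cc[1]/-cc[2]+K[1,2])
    zC=C[...,2]
    rep("plate",box(0)&(H>15)&(H<34)&(S>110)&(V>110)&(zC>.134),.14)
    red=((H<8)|(H>172))&(S>130)&(V>70)&(zC>.036)&(zC<.05)
    rep("nest",box(2)&red,.042,False)
    rep("plunger",box(2)&(H>18)&(H<34)&(S>130)&(V>110)&(zC>.089),.094)
    ol=(H>20)&(H<40)&(S>80)
    rep("restbase",box(1)&ol&(zC>.0045)&(zC<.02) if n=="top" else box(1)&ol&(zC>.0045)&(zC<.02),.01)
    st=box(1)&(S<70)&(V>90)&(zC>.02)
    rep("stop",st,.04)
    X=C[st];print("  stop pts",len(X),X.mean(0).round(4),X.min(0).round(3),X.max(0).round(3))
    b=box(1)&ol&(zC>.03);X=C[b];c=X.mean(0);w=np.linalg.svd(X-c,full_matrices=False)[2][2];print("  board",len(X),c.round(4),"normal",w.round(3),X.min(0).round(3),X.max(0).round(3))
    bl=box(0)&(H>98)&(H<128)&(S>110)&(zC>.074)&(zC<.088);rep("rack",bl,.08,False)
A=load("top")[2:];B=load("scene")[2:]
for k in("plate","nest","plunger","restbase"):print(k,tri(A,cen["top",k],B,cen["scene",k]))
```

```text
top plate z 0.14 [552.1 356.2] [ 9.9 55.6] 87.1 depth z 0.1417
top nest z 0.042 [ 551.6 -269.7] [ 78.4 154.4] 17.1 depth z 0.0428
top plunger z 0.094 [ 583.6 -371.2] [45.6 43.7] 89.5 depth z 0.0949
top restbase z 0.01 [553.6 -19.9] [121.3 112.4] 79.6 depth z 0.0093
top stop z 0.04 [546.1 -59.4] [19.2 58.1] 81.3 depth z 0.0408
  stop pts 153 [ 0.543  -0.0568  0.0999] [ 0.487 -0.071  0.031] [ 0.573 -0.014  1.059]
  board 397 [ 0.552  -0.0213  0.0868] normal [ 0.962 -0.266  0.067] [ 0.487 -0.054  0.038] [0.575 0.009 1.059]
top rack z 0.08 [549.5 295.8] [152.   74.5] 87.0 depth z 0.0811
scene plate z 0.14 [554.7 353.2] [ 9.4 58.2] 88.3 depth z 0.1393
scene nest z 0.042 [ 553.5 -270.1] [ 82.7 152.5] 17.2 depth z 0.042
scene plunger z 0.094 [ 584.2 -372.7] [46.  41.2] 21.0 depth z 0.0941
scene restbase z 0.01 [558.2 -21. ] [122.1 115.5] 79.7 depth z 0.0081
scene stop z 0.04 [550.5 -58.5] [22.3 64.8] 77.8 depth z 0.0397
  stop pts 112 [ 0.6647 -0.0294  0.1769] [ 0.519 -0.069  0.031] [1.349 0.121 0.98 ]
  board 342 [ 0.5777 -0.0128  0.0788] normal [-0.737 -0.17   0.654] [ 0.534 -0.058  0.03 ] [1.349 0.121 0.98 ]
scene rack z 0.08 [555.8 303.7] [169.3  82.2] 86.9 depth z 0.0787
plate (array([0.55239044, 0.35524148, 0.13830687]), np.float64(0.0030767328051104132))
nest (array([ 0.55183407, -0.27057288,  0.04002266]), np.float64(0.00072491563885588))
plunger (array([ 0.5838398 , -0.37221503,  0.09345416]), np.float64(0.0014838819497906266))
restbase (array([ 0.55401775, -0.02081901,  0.00505242]), np.float64(0.0018773533672532452))
```

```bash
cat > plan.py <<'E'
import numpy as np
from scipy.spatial.transform import Rotation as R,Slerp
from station import r
def ax(yaw):  # rotation about world z
    return R.from_euler("z",yaw,degrees=True).as_matrix()
DOWN=np.diag([1,-1,-1.])          # tool x=X,y=-Y,z=-Z
def down(yaw): return ax(yaw)@DOWN
REST=ax(-10.2); RO=np.array([.555,-.0205,0]); c=2**-.5
u=REST@[0,c,c]; nn=REST@[0,-c,c]; rx=REST[:,0]
RA=np.c_[rx,nn,-u]; RB=np.c_[-u,-rx,-nn]; SEAT=RO+REST@[0,.0081,.0838]
def show(*way,p=None,M=None):
    """way: (pos,rot or None,rows) ; prints rows in tool units"""
    s=r.sense(); p=s["tcp_pos"] if p is None else p; M=s["ee_rot"] if M is None else M
    print("t",round(s["time_s"],2),"pos",s["tcp_pos"].round(4),"F",s["wrist_force"].round(1),"w",round(s["gripper_width"],3),"gf",round(s["gripper_force"],1),"j",s["joints"].round(0))
    for q,N,n in way:
        q=np.array(q,float);N=M if N is None else N
        rv=R.from_matrix(M.T@N).as_rotvec(degrees=True)/n/8
        for i in range(n):
            Mi=M@R.from_rotvec(rv*8*i,degrees=True).as_matrix()
            d=Mi.T@(q-p)/n/.025
            print(" ".join(f"{v:.2f}" for v in np.r_[d,rv]))
            if np.allclose(rv,0,atol=.01): print(f"   x{n}");break
        p,M=q,N
E
python3 - <<'E'
from plan import *
s=r.sense()
show(([.30,.44,.26],down(-3),8),([.5535,.354,.20],None,12))
E
```

```text
t 0.1 pos [0.2122 0.5873 0.2215] F [-0.1  1.   0.3] w 0.997 gf 0.0 j [ 85.  22.   0.  -0. -68. -15.]
0.66 0.54 -0.19 0.00 0.00 -0.26
0.64 0.57 -0.19 0.00 0.00 -0.26
0.62 0.59 -0.19 0.00 0.00 -0.26
0.60 0.61 -0.19 0.00 0.00 -0.26
0.58 0.63 -0.19 0.00 0.00 -0.26
0.55 0.66 -0.19 0.00 0.00 -0.26
0.53 0.68 -0.19 0.00 0.00 -0.26
0.50 0.69 -0.19 0.00 0.00 -0.26
0.86 0.24 0.20 0.00 0.00 0.00
   x12
```

jog_arm:
  plan: "0.66 0.54 -0.19 0 0 -0.26 0.08;0.64 0.57 -0.19 0 0 -0.26 0.08;0.62 0.59 -0.19 0 0 -0.26 0.08;0.6 0.61 -0.19 0 0 -0.26 0.08;0.58 0.63 -0.19 0 0 -0.26 0.08;0.55 0.66 -0.19 0 0 -0.26 0.08;0.53 0.68 -0.19 0 0 -0.26 0.08;0.5 0.69 -0.19 0 0 -0.26 0.08;0.86 0.24 0.2 0 0 0 0.08;0.86 0.24 0.2 0 0 0 0.08"

```text
time_s: 1.1
tcp_pos: [0.3425, 0.4254, 0.2507]
ee_rot: [[0.998, -0.056, -0.0], [-0.056, -0.998, 0.001], [-0.0, -0.001, -1.0]]
wrist_force: [-1.1, -0.5, 0.5]
gripper_width: 0.459
gripper_force: 0.0
```

jog_arm:
  plan: "0.86 0.24 0.2 0 0 0 0.08;0.86 0.24 0.2 0 0 0 0.08;0.86 0.24 0.2 0 0 0 0.08;0.86 0.24 0.2 0 0 0 0.08;0.86 0.24 0.2 0 0 0 0.08;0.86 0.24 0.2 0 0 0 0.08;0.86 0.24 0.2 0 0 0 0.08;0.86 0.24 0.2 0 0 0 0.08;0.86 0.24 0.2 0 0 0 0.08;0.86 0.24 0.2 0 0 0 0.08"

```text
time_s: 2.1
tcp_pos: [0.5539, 0.3535, 0.1996]
ee_rot: [[0.998, -0.056, -0.001], [-0.056, -0.998, -0.001], [-0.001, 0.001, -1.0]]
wrist_force: [0.6, -0.3, -0.4]
gripper_width: 0.461
gripper_force: 0.0
```

Run:
```python
from plan import *
import cv2
show(([.5535,.354,.113],down(-3),10))
p,d=r.capture("scene");cv2.imwrite("pics/a.png",cv2.resize(p[140:290,320:520,::-1],None,fx=4,fy=4,interpolation=cv2.INTER_CUBIC))
```

```text
t 2.1 pos [0.5539 0.3535 0.1996] F [ 0.6 -0.3 -0.4] w 0.461 gf 0.0 j [ 47.  26.   4.  -0. -68.  40.]
-0.00 -0.00 0.35 0.00 0.00 -0.00
   x10
```

View pics/a.png

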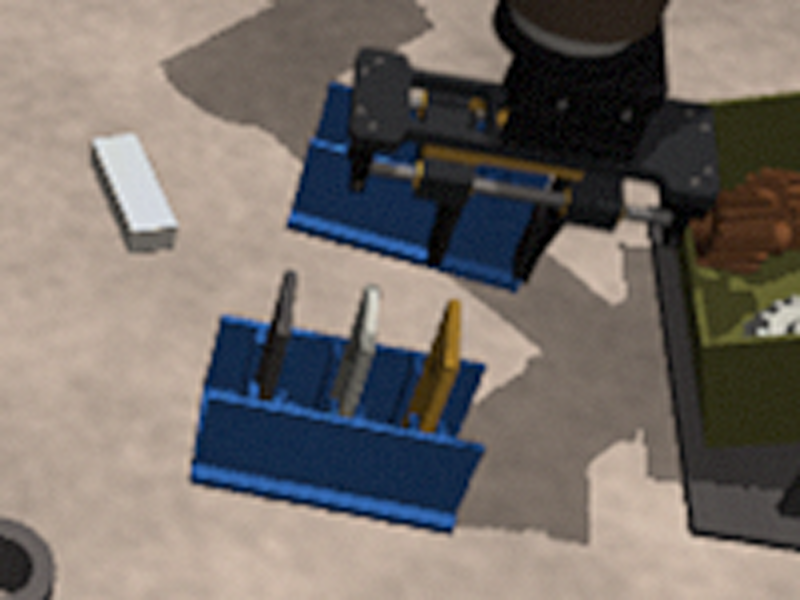

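The picture shows the gripper above the rack, with the fingertips near crop (435,262) and (520,290). I'll check the projected TCP and plate before descending.

Run:
```python
from h import *
_,_,K,E=load("scene")
for q in([.5539,.3535,.1996],[.5539,.3735,.1996],[.5539,.3335,.1996],[.5535,.354,.14],[.5255,.3555,.14],[.5815,.3525,.14]):
    c=np.linalg.inv(E)@np.r_[q,1];u=K[0,0]*c[0]/-c[2]+K[0,2];v=-K[1,1]*c[1]/-c[2]+K[1,2];print(q,((u-320)*4).round(),((v-140)*4).round())
```

```text
[0.5539, 0.3535, 0.1996] 477.0 263.0
[0.5539, 0.3735, 0.1996] 512.0 268.0
[0.5539, 0.3335, 0.1996] 442.0 258.0
[0.5535, 0.354, 0.14] 451.0 330.0
[0.5255, 0.3555, 0.14] 453.0 297.0
[0.5815, 0.3525, 0.14] 450.0 365.0
```

jog_arm:
  plan: "0 0 0.4 0 0 0 0.08;0 0 0.4 0 0 0 0.08;0 0 0.4 0 0 0 0.08;0 0 0.4 0 0 0 0.08;0 0 0.4 0 0 0 0.08;0 0 0.4 0 0 0 0.08;0 0 0.4 0 0 0 0.08;0 0 0.4 0 0 0 0.08;0 0 0.26 0 0 0 0.08;0 0 0 0 0 0 0.08"

```text
time_s: 3.15
tcp_pos: [0.5528, 0.3536, 0.1126]
ee_rot: [[0.998, -0.057, -0.002], [-0.057, -0.998, -0.002], [-0.002, 0.002, -1.0]]
wrist_force: [-0.3, 1.1, 0.1]
gripper_width: 0.459
gripper_force: 0.0
```

jog_arm:
  plan: "0 0 0 0 0 0 1;0 0 0 0 0 0 1;0 0 0 0 0 0 1;0 0 0 0 0 0 1;0 0 0 0 0 0 1;0 0 0 0 0 0 1;0 0 0 0 0 0 1;0 0 0 0 0 0 1;0 0 0 0 0 0 1;0 0 0 0 0 0 1"

```text
time_s: 4.15
tcp_pos: [0.5536, 0.3546, 0.1143]
ee_rot: [[0.998, -0.056, 0.001], [-0.056, -0.998, 0.001], [0.001, -0.001, -1.0]]
wrist_force: [0.5, 2.7, 2.0]
gripper_width: 0.086
gripper_force: 29.9
```

jog_arm:
  plan: "0 0 -0.2 0 0 0 1;0 0 -0.4 0 0 0 1;0 0 -0.4 0 0 0 1;0 0 -0.4 0 0 0 1;0 0 -0.5 0 0 0 1;0 0 -0.5 0 0 0 1;0 0 -0.5 0 0 0 1;0 0 -0.5 0 0 0 1;0 0 -0.6 0 0 0 1;0 0 -0.6 0 0 0 1"

```text
time_s: 5.15
tcp_pos: [0.553, 0.3525, 0.2303]
ee_rot: [[0.998, -0.057, -0.001], [-0.057, -0.998, -0.003], [-0.001, 0.003, -1.0]]
wrist_force: [-0.2, 0.8, -4.5]
gripper_width: 0.086
gripper_force: 30.0
```

Run:
```python
from plan import *
# plate top edge is .140-.114=.026 above TCP at grasp => plate centre = TCP + (.065-.026) along tool z
print(SEAT, u, nn)
T=SEAT+u*(.065-.026)
hov=T+nn*.03+u*.012
via=np.array([.555,.20,.28])
show((via,down(-6),8),(hov+np.array([0,.02,.04]),RA,12),(hov,None,3),(T+nn*.002+u*.003,None,4))
print(T,hov)
```

```text
[ 0.55643439 -0.01252802  0.0838    ] [0.12521782 0.69593139 0.70710678] [-0.12521782 -0.69593139  0.70710678]
t 5.15 pos [0.553  0.3525 0.2303] F [-0.2  0.8 -4.5] w 0.086 gf 30.0 j [ 47.  25.   6.   0. -71.  40.]
0.05 0.76 -0.25 0.00 0.00 0.04
0.06 0.76 -0.25 0.00 0.00 0.04
0.06 0.76 -0.25 0.00 0.00 0.04
0.07 0.76 -0.25 0.00 0.00 0.04
0.07 0.76 -0.25 0.00 0.00 0.04
0.08 0.76 -0.25 0.00 0.00 0.04
0.08 0.76 -0.25 0.00 0.00 0.04
0.08 0.76 -0.25 0.00 0.00 0.04
0.08 0.59 0.33 -0.47 -0.02 0.04
0.08 0.57 0.37 -0.47 -0.02 0.04
0.08 0.54 0.40 -0.47 -0.02 0.04
0.09 0.51 0.44 -0.47 -0.02 0.04
0.09 0.48 0.47 -0.47 -0.02 0.04
0.10 0.45 0.50 -0.47 -0.02 0.04
0.10 0.41 0.53 -0.47 -0.02 0.04
0.10 0.38 0.55 -0.47 -0.02 0.04
0.11 0.34 0.58 -0.47 -0.02 0.04
0.11 0.30 0.60 -0.47 -0.02 0.04
0.11 0.26 0.62 -0.47 -0.02 0.04
0.12 0.22 0.63 -0.47 -0.02 0.04
0.05 -0.19 0.56 0.00 0.00 0.00
   x3
0.00 -0.28 0.09 0.00 0.00 0.00
   x4
[0.56131788 0.01461331 0.11137716] [0.55906396 0.00208654 0.14107565]
```

jog_arm:
  plan: "0 0 -0.6 0 0 0 1;0 0 -0.7 0 0 0 1;0 0 -0.7 0 0 0 1;0.07 0.87 0 0 0 0.04 1;0.07 0.87 0 0 0 0.05 1;0.07 0.87 0 0 0 0.05 1;0.07 0.87 0 0 0 0.05 1;0.07 0.87 0 0 0 0.05 1;0.07 0.87 0 0 0 0.05 1;0.07 0.87 0 0 0 0.05 1"

```text
time_s: 6.15
tcp_pos: [0.5538, 0.1992, 0.2791]
ee_rot: [[0.995, -0.105, -0.0], [-0.105, -0.995, -0.0], [-0.0, 0.0, -1.0]]
wrist_force: [-0.0, -0.5, -6.0]
gripper_width: 0.089
gripper_force: 30.0
```

jog_arm:
  plan: "0.08 0.59 0.33 -0.47 -0.02 0.04 1;0.08 0.57 0.37 -0.47 -0.02 0.04 1;0.08 0.54 0.4 -0.47 -0.02 0.04 1;0.09 0.51 0.44 -0.47 -0.02 0.04 1;0.09 0.48 0.47 -0.47 -0.02 0.04 1;0.1 0.45 0.5 -0.47 -0.02 0.04 1;0.1 0.41 0.53 -0.47 -0.02 0.04 1;0.1 0.38 0.55 -0.47 -0.02 0.04 1;0 0 0 -0.47 -0.02 0.04 1;0 0 0 -0.47 -0.02 0.04 1"

```text
time_s: 7.15
tcp_pos: [0.5574, 0.0819, 0.2129]
ee_rot: [[0.986, -0.126, -0.106], [-0.165, -0.782, -0.601], [-0.007, 0.61, -0.792]]
wrist_force: [0.2, -0.3, -5.2]
gripper_width: 0.087
gripper_force: 30.0
```

Run:
```python
from plan import *
T=SEAT+u*.039
show((T+nn*.035+u*.02,RA,6),(T+nn*.012+u*.008,None,4))
```

```text
t 7.15 pos [0.5574 0.0819 0.2129] F [ 0.2 -0.3 -5.2] w 0.087 gf 30.0 j [ 37.  27. -11.  25. -82.  33.]
0.10 0.15 0.64 -0.15 -0.00 0.02
0.10 0.13 0.64 -0.15 -0.00 0.02
0.10 0.12 0.65 -0.15 -0.00 0.02
0.10 0.11 0.65 -0.15 -0.00 0.02
0.10 0.09 0.65 -0.15 -0.00 0.02
0.10 0.08 0.65 -0.15 -0.00 0.02
-0.00 -0.23 0.12 0.00 0.00 0.00
   x4
```

jog_arm:
  plan: "0.1 0.15 0.64 -0.15 0 0.02 1;0.1 0.13 0.64 -0.15 0 0.02 1;0.1 0.12 0.65 -0.15 0 0.02 1;0.1 0.11 0.65 -0.15 0 0.02 1;0.1 0.09 0.65 -0.15 0 0.02 1;0.1 0.08 0.65 -0.15 0 0.02 1;0 -0.23 0.12 0 0 0 1;0 -0.23 0.12 0 0 0 1;0 -0.23 0.12 0 0 0 1;0 -0.23 0.12 0 0 0 1"

```text
time_s: 8.15
tcp_pos: [0.5606, 0.0137, 0.1255]
ee_rot: [[0.985, -0.127, -0.121], [-0.175, -0.698, -0.694], [0.004, 0.704, -0.71]]
wrist_force: [0.2, 0.6, -5.3]
gripper_width: 0.082
gripper_force: 30.0
```

Run:
```python
from plan import *
import cv2
T=SEAT+u*.039
s=r.sense();print("ang err",R.from_matrix(s["ee_rot"].T@RA).as_rotvec(degrees=True).round(2))
show((T+nn*.001+u*.004,RA,6))
a=[r.capture(n)[0] for n in("scene","top")]
A=cv2.resize(a[0][180:270,235:335],(500,450),interpolation=cv2.INTER_CUBIC);B=cv2.resize(a[1][160:250,250:310],(300,450),interpolation=cv2.INTER_CUBIC)
cv2.imwrite("pics/b.png",np.hstack([A,B])[:,:,::-1])
```

```text
ang err [-0.23 -0.23 -0.09]
t 8.15 pos [0.5606 0.0137 0.1255] F [ 0.2  0.6 -5.3] w 0.082 gf 30.0 j [ 33.  33. -21.  33. -73.  26.]
0.00 -0.06 0.04 -0.00 -0.00 -0.00
   x6
```

View pics/b.png

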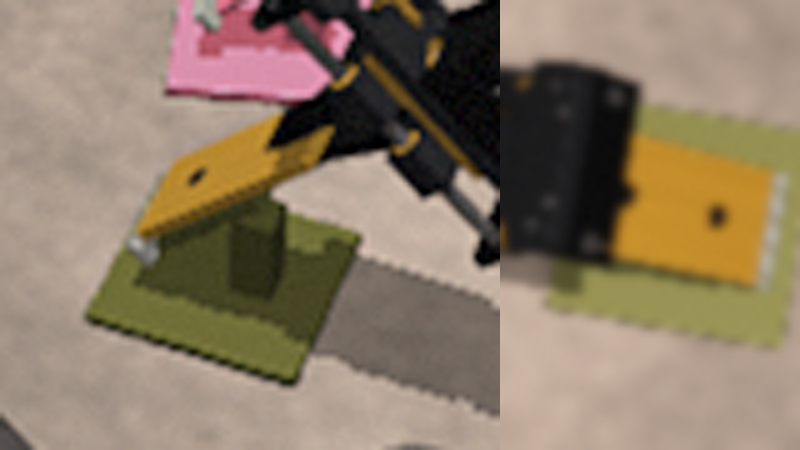

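The plate hovers over the olive board with its lower edge just above the stop (left crop 140,235; right crop 770,230).

jog_arm:
  plan: "0 -0.06 0 0 0 0 1;0 -0.06 0 0 0 0 1;0 -0.06 0 0 0 0 1;0 -0.06 0 0 0 0 1;0 -0.06 0 0 0 0 1;0 -0.06 0 0 0 0 1;0 -0.04 0 0 0 0 1;0 0 0 0 0 0 1;0 0 0 0 0 0 1;0 0 0 0 0 0 1"

```text
time_s: 9.25
tcp_pos: [0.5612, 0.0198, 0.1187]
ee_rot: [[0.984, -0.127, -0.122], [-0.176, -0.698, -0.694], [0.003, 0.705, -0.709]]
wrist_force: [0.7, -0.1, -5.1]
gripper_width: 0.09
gripper_force: 30.0
```

Run:
```python
from plan import *
T=SEAT+u*.039
s=r.sense();e=s["tcp_pos"]-T;print("rel n,u,x mm",[round(1000*e@a,1) for a in(nn,u,rx)],"F n,u,x",[round(s["wrist_force"]@a,1) for a in(nn,u,rx)])
```

```text
rel n,u,x mm [np.float64(1.6), np.float64(8.8), np.float64(-1.0)] F n,u,x [np.float64(-3.6), np.float64(-3.6), np.float64(0.7)]
```

jog_arm:
  plan: "0 -0.04 0.04 0 0 0 1;0 -0.02 0.04 0 0 0 1;0 0 0.04 0 0 0 1;0 0 0.04 0 0 0 1;0 0 0.04 0 0 0 1;0 0 0.04 0 0 0 1;0 0 0.02 0 0 0 1;0 0 0.02 0 0 0 1;0 0 0 0 0 0 1;0 0 0 0 0 0 1"

```text
time_s: 10.25
tcp_pos: [0.5605, 0.0159, 0.1127]
ee_rot: [[0.984, -0.127, -0.123], [-0.176, -0.697, -0.695], [0.003, 0.705, -0.709]]
wrist_force: [0.2, -0.9, -2.1]
gripper_width: 0.091
gripper_force: 30.0
```

```bash
cat >> plan.py <<'E'
def rel():
    T=SEAT+u*.039
    s=r.sense();e=s["tcp_pos"]-T;print("rel n,u,x mm",[float(round(1000*e@a,1)) for a in(nn,u,rx)],"F n,u,x",[float(round(s["wrist_force"]@a,1)) for a in(nn,u,rx)])
E
python3 -c "from plan import *;rel()"
```

```text
rel n,u,x mm [0.2, 1.7, -1.0] F n,u,x [-0.9, -2.1, 0.3]
```

jog_arm:
  plan: "0 -0.01 0.03 0 0 0 1;0 -0.01 0.03 0 0 0 1;0 0 0.03 0 0 0 1;0 0 0.03 0 0 0 1;0 0 0 0 0 0 1;0 0 0 0 0 0 1;0 0 0 0 0 0 1;0 0 0 0 0 0 1;0 0 0 0 0 0 1;0 0 0 0 0 0 1"

```text
time_s: 11.25
tcp_pos: [0.561, 0.0149, 0.1116]
ee_rot: [[0.985, -0.128, -0.12], [-0.175, -0.698, -0.695], [0.005, 0.705, -0.709]]
wrist_force: [-1.1, 2.6, 5.2]
gripper_width: 0.09
gripper_force: 30.0
```

```bash
python3 -c "from plan import *;rel()"
```

```text
rel n,u,x mm [-0.0, 0.3, -0.3] F n,u,x [2.0, 5.4, -1.5]
```

jog_arm:
  plan: "0 0 0 0 0 0 0.3;0 0 0 0 0 0 0.3;0 0 0 0 0 0 0.3;0 0 0 0 0 0 0.3;0 0 0 0 0 0 0.3;0 0 0 0 0 0 0.3;0 0 -0.2 0 0 0 0.3;0 0 -0.3 0 0 0 0.3;0 0 -0.4 0 0 0 0.3;0 0 -0.5 0 0 0 0.3"

```text
time_s: 12.25
tcp_pos: [0.5647, 0.0393, 0.1357]
ee_rot: [[0.984, -0.127, -0.122], [-0.176, -0.698, -0.694], [0.003, 0.705, -0.709]]
wrist_force: [0.6, 0.4, 0.9]
gripper_width: 0.349
gripper_force: 0.0
```

Run:
```python
from plan import *
rel()
s=r.sense();p0=s["tcp_pos"]
hov=SEAT+nn*.10
show((p0+u*.07+np.array([0,0,.06]),None,5),([.555,-.02,.30],down(-40),12),(hov+np.array([0,-.02,.03]),RB,12),(hov,None,2))
```

```text
rel n,u,x mm [-0.4, 34.8, -1.0] F n,u,x [0.3, 1.0, 0.5]
t 12.25 pos [0.5647 0.0393 0.1357] F [0.6 0.4 0.9] w 0.349 gf 0.0 j [ 35.  33. -18.  31. -76.  27.]
0.00 0.34 -0.90 0.00 0.00 0.00
   x5
0.00 0.39 0.13 0.46 -0.12 0.29
0.02 0.39 0.10 0.46 -0.12 0.29
0.04 0.40 0.08 0.46 -0.12 0.29
0.06 0.40 0.05 0.46 -0.12 0.29
0.07 0.40 0.02 0.46 -0.12 0.29
0.09 0.40 -0.00 0.46 -0.12 0.29
0.11 0.39 -0.03 0.46 -0.12 0.29
0.12 0.39 -0.06 0.46 -0.12 0.29
0.14 0.38 -0.08 0.46 -0.12 0.29
0.15 0.36 -0.11 0.46 -0.12 0.29
0.16 0.35 -0.13 0.46 -0.12 0.29
0.17 0.33 -0.16 0.46 -0.12 0.29
0.15 0.23 0.38 0.25 -0.42 0.59
0.19 0.23 0.37 0.25 -0.42 0.59
0.23 0.23 0.35 0.25 -0.42 0.59
0.27 0.22 0.32 0.25 -0.42 0.59
0.30 0.21 0.30 0.25 -0.42 0.59
0.34 0.19 0.27 0.25 -0.42 0.59
0.37 0.17 0.25 0.25 -0.42 0.59
0.39 0.14 0.22 0.25 -0.42 0.59
0.42 0.12 0.19 0.25 -0.42 0.59
0.44 0.09 0.16 0.25 -0.42 0.59
0.45 0.06 0.13 0.25 -0.42 0.59
0.46 0.02 0.10 0.25 -0.42 0.59
0.15 0.07 0.70 0.00 0.00 0.00
   x2
```

jog_arm:
  plan: "0 0 -0.9 0 0 0 0.3;0 0.4 -0.9 0 0 0 0.3;0 0.4 -0.9 0 0 0 0.3;0 0.4 -0.9 0 0 0 0.3;0 0.4 -0.9 0 0 0 0.3;0 0.39 0.13 0.46 -0.12 0.29 0;0.02 0.39 0.1 0.46 -0.12 0.29 -0.3;0.04 0.4 0.08 0.46 -0.12 0.29 -0.6;0.06 0.4 0.05 0.46 -0.12 0.29 -1;0.07 0.4 0.02 0.46 -0.12 0.29 -1"

```text
time_s: 13.25
tcp_pos: [0.5656, 0.0444, 0.2669]
ee_rot: [[0.923, -0.364, -0.122], [-0.38, -0.824, -0.42], [0.053, 0.435, -0.899]]
wrist_force: [-0.2, -0.2, 0.3]
gripper_width: 0.72
gripper_force: 0.0
```

jog_arm:
  plan: "0.09 0.4 0 0.46 -0.12 0.29 -1;0.11 0.39 -0.03 0.46 -0.12 0.29 -1;0.12 0.39 -0.06 0.46 -0.12 0.29 -1;0.14 0.38 -0.08 0.46 -0.12 0.29 -1;0.15 0.36 -0.11 0.46 -0.12 0.29 -1;0.16 0.35 -0.13 0.46 -0.12 0.29 -1;0.17 0.33 -0.16 0.46 -0.12 0.29 -1;0.15 0.23 0.1 0.25 -0.42 0.59 -1;0.19 0.23 0.1 0.25 -0.42 0.59 -1;0.23 0.23 0.1 0.25 -0.42 0.59 -1"

```text
time_s: 14.25
tcp_pos: [0.5533, -0.0404, 0.2898]
ee_rot: [[0.587, -0.808, -0.038], [-0.787, -0.582, 0.206], [-0.189, -0.091, -0.978]]
wrist_force: [0.3, -0.3, 0.1]
gripper_width: 0.998
gripper_force: 0.0
```

Run:
```python
from plan import *
from h import cloud
import cv2
hov=SEAT+nn*.10
show((hov+np.array([0,-.02,.03]),RB,10))
for n in("top","scene"):
    p,d=r.capture(n);c=r.get_calibration(n);h=cv2.cvtColor(p,cv2.COLOR_RGB2HSV);b={"top":(250,160,330,250),"scene":(235,180,335,270)}[n]
    C=cloud(d,c["mtx"],c["extrinsics"]);m=np.zeros(d.shape,bool);m[b[1]:b[3],b[0]:b[2]]=1
    m&=(h[...,0]>12)&(h[...,0]<26)&(h[...,1]>140)&(h[...,2]>90)&(d>0)
    X=(C[m]-SEAT)@np.c_[rx,u,nn];X=X[abs(X[:,2])<.012]
    print(n,len(X),"x",np.percentile(X[:,0],[2,98]).round(4),"u",np.percentile(X[:,1],[2,98]).round(4),"n",np.percentile(X[:,2],[10,50,90]).round(4))
    cv2.imwrite(f"pics/c_{n}.png",p[:,:,::-1])
```

```text
t 14.25 pos [ 0.5533 -0.0404  0.2898] F [ 0.3 -0.3  0.1] w 0.998 gf 0.0 j [  5.  15.   4. -12. -80.  33.]
0.25 0.21 0.36 0.22 -0.38 0.54
0.29 0.20 0.34 0.22 -0.38 0.54
0.32 0.19 0.32 0.22 -0.38 0.54
0.35 0.17 0.30 0.22 -0.38 0.54
0.38 0.15 0.27 0.22 -0.38 0.54
0.40 0.13 0.25 0.22 -0.38 0.54
0.42 0.11 0.22 0.22 -0.38 0.54
0.44 0.08 0.20 0.22 -0.38 0.54
0.46 0.05 0.17 0.22 -0.38 0.54
0.47 0.02 0.15 0.22 -0.38 0.54
top 377 x [-0.0289  0.0028] u [-0.0572  0.0597] n [0.0035 0.005  0.0065]
scene 451 x [-0.0256  0.03  ] u [-0.0608  0.0651] n [0.002  0.004  0.0051]
```

The plate lies home on the rest: u is ±65 mm and the face is 4 mm above its centre. Next I orient for the long-edge grasp.

jog_arm:
  plan: "0.25 0.21 0.36 0.22 -0.38 0.54 -1;0.29 0.2 0.34 0.22 -0.38 0.54 -1;0.32 0.19 0.32 0.22 -0.38 0.54 -1;0.35 0.17 0.3 0.22 -0.38 0.54 -1;0.38 0.15 0.27 0.22 -0.38 0.54 -1;0.4 0.13 0.25 0.22 -0.38 0.54 -1;0.42 0.11 0.22 0.22 -0.38 0.54 -1;0.44 0.08 0.2 0.22 -0.38 0.54 -1;0.46 0.05 0.17 0.22 -0.38 0.54 -1;0.47 0.02 0.15 0.22 -0.38 0.54 -1"

```text
time_s: 15.35
tcp_pos: [0.5449, -0.1024, 0.1833]
ee_rot: [[-0.121, -0.985, 0.125], [-0.694, 0.174, 0.699], [-0.71, -0.002, -0.704]]
wrist_force: [-0.4, -0.7, 0.5]
gripper_width: 1.0
gripper_force: 0.0
```

Run:
```python
from plan import *
show((SEAT+nn*.05,RB,5),(SEAT-nn*.013,None,6))
```

```text
t 15.35 pos [ 0.5449 -0.1024  0.1833] F [-0.4 -0.7  0.5] w 1.0 gf 0.0 j [-21.  26.   2. -45. -81.  24.]
0.05 0.04 0.67 0.00 0.01 0.01
   x5
-0.00 -0.00 0.42 0.00 0.00 0.00
   x6
```

jog_arm:
  plan: "0.05 0.04 0.67 0 0.01 0.01 -1;0.05 0.04 0.67 0 0.01 0.01 -1;0.05 0.04 0.67 0 0.01 0.01 -1;0.05 0.04 0.67 0 0.01 0.01 -1;0.05 0.04 0.67 0 0.01 0.01 -1;0 0 0.5 0 0 0 -1;0 0 0.5 0 0 0 -1;0 0 0.5 0 0 0 -1;0 0 0.5 0 0 0 -1;0 0 0.5 0 0 0 -1"

```text
time_s: 16.35
tcp_pos: [0.5573, -0.0042, 0.0744]
ee_rot: [[-0.129, -0.984, 0.124], [-0.698, 0.179, 0.693], [-0.704, 0.003, -0.71]]
wrist_force: [-0.7, -0.6, -0.1]
gripper_width: 0.997
gripper_force: 0.0
```

Run:
```python
from plan import *
rel()
show((SEAT-nn*.013,RB,1))
```

```text
rel n,u,x mm [-12.6, -39.7, -0.7] F n,u,x [0.4, -0.5, -0.6]
t 16.35 pos [ 0.5573 -0.0042  0.0744] F [-0.7 -0.6 -0.1] w 0.997 gf 0.0 j [-12.  31.  -6. -50. -66.  29.]
-0.03 -0.03 0.02 0.00 -0.03 -0.02
```

Well placed. Close on the long edges.

jog_arm:
  plan: "-0.03 0 0.02 0 -0.03 -0.02 0;0 0 0 0 0 0 0.2;0 0 0 0 0 0 0.4;0 0 0 0 0 0 0.7;0 0 0 0 0 0 1;0 0 0 0 0 0 1;0 0 0 0 0 0 1;0 0 0 0 0 0 1;0 0 0 0 0 0 1;0 0 0 0 0 0 1"

```text
time_s: 17.35
tcp_pos: [0.5578, -0.0043, 0.0756]
ee_rot: [[-0.125, -0.984, 0.126], [-0.696, 0.178, 0.696], [-0.707, -0.0, -0.707]]
wrist_force: [1.7, -2.9, 3.1]
gripper_width: 0.642
gripper_force: 30.0
```

Run:
```python
from plan import *
rel()
N=np.array([.5525,-.270]);p0=r.sense()["tcp_pos"]
show((p0+nn*.05,None,5),(np.r_[.555,-.10,.20],down(-90),10),(np.r_[N,.12],down(-72.85),8))
```

```text
rel n,u,x mm [-11.7, -38.9, -0.1] F n,u,x [4.1, 0.4, 2.1]
t 17.35 pos [ 0.5578 -0.0043  0.0756] F [ 1.7 -2.9  3.1] w 0.642 gf 30.0 j [-12.  31.  -6. -51. -66.  29.]
0.00 -0.00 -0.40 0.00 0.00 0.00
   x5
-0.08 -0.06 -0.42 -0.05 0.56 -0.12
-0.05 -0.06 -0.43 -0.05 0.56 -0.12
-0.02 -0.05 -0.43 -0.05 0.56 -0.12
0.02 -0.05 -0.43 -0.05 0.56 -0.12
0.05 -0.05 -0.43 -0.05 0.56 -0.12
0.09 -0.04 -0.42 -0.05 0.56 -0.12
0.12 -0.04 -0.41 -0.05 0.56 -0.12
0.15 -0.03 -0.40 -0.05 0.56 -0.12
0.18 -0.03 -0.39 -0.05 0.56 -0.12
0.21 -0.02 -0.37 -0.05 0.56 -0.12
0.85 0.01 0.40 0.00 0.00 -0.27
0.85 0.04 0.40 0.00 0.00 -0.27
0.85 0.08 0.40 0.00 0.00 -0.27
0.84 0.11 0.40 0.00 0.00 -0.27
0.84 0.14 0.40 0.00 0.00 -0.27
0.83 0.17 0.40 0.00 0.00 -0.27
0.83 0.20 0.40 0.00 0.00 -0.27
0.82 0.23 0.40 0.00 0.00 -0.27
```

jog_arm:
  plan: "0 0 -0.2 0 0 0 1;0 0 -0.4 0 0 0 1;0 0 -0.4 0 0 0 1;0 0 -0.5 0 0 0 1;0 0 -0.5 0 0 0 1;-0.08 -0.06 -0.42 -0.05 0.56 -0.12 1;-0.05 -0.06 -0.43 -0.05 0.56 -0.12 1;-0.02 -0.05 -0.43 -0.05 0.56 -0.12 1;0.02 -0.05 -0.43 -0.05 0.56 -0.12 1;0.05 -0.05 -0.43 -0.05 0.56 -0.12 1"

```text
time_s: 18.35
tcp_pos: [0.5523, -0.0703, 0.1564]
ee_rot: [[-0.077, -0.996, 0.049], [-0.921, 0.09, 0.378], [-0.381, -0.016, -0.924]]
wrist_force: [-0.4, -0.3, -5.3]
gripper_width: 0.636
gripper_force: 30.0
```

jog_arm:
  plan: "0.09 -0.04 -0.42 -0.05 0.56 -0.12 1;0.12 -0.04 -0.41 -0.05 0.56 -0.12 1;0.15 -0.03 -0.4 -0.05 0.56 -0.12 1;0.18 -0.03 -0.39 -0.05 0.56 -0.12 1;0.21 -0.02 -0.37 -0.05 0.56 -0.12 1;0.85 0.01 0.2 0 0 -0.27 1;0.85 0.04 0.2 0 0 -0.27 1;0.85 0.08 0.2 0 0 -0.27 1;0.84 0.11 0.2 0 0 -0.27 1;0.84 0.14 0.2 0 0 -0.27 1"

```text
time_s: 19.35
tcp_pos: [0.5516, -0.2068, 0.1741]
ee_rot: [[0.185, -0.983, -0.003], [-0.983, -0.185, 0.004], [-0.004, 0.003, -1.0]]
wrist_force: [-0.3, 0.3, -5.6]
gripper_width: 0.64
gripper_force: 30.0
```

Run:
```python
from plan import *
N=np.array([.5525,-.270])
show((np.r_[N,.10],down(-72.85),8))
```

```text
t 19.35 pos [ 0.5516 -0.2068  0.1741] F [-0.3  0.3 -5.6] w 0.64 gf 30.0 j [ -5.  21.  -9.  -0. -61.  16.]
0.31 0.05 0.37 0.00 0.00 -0.10
0.31 0.06 0.37 0.00 0.00 -0.10
0.31 0.06 0.37 0.00 0.00 -0.10
0.31 0.07 0.37 0.00 0.00 -0.10
0.31 0.07 0.37 0.00 0.00 -0.10
0.31 0.08 0.37 0.00 0.00 -0.10
0.31 0.08 0.37 0.00 0.00 -0.10
0.30 0.08 0.37 0.00 0.00 -0.10
```

jog_arm:
  plan: "0.31 0.05 0.37 0 0 -0.1 1;0.31 0.06 0.37 0 0 -0.1 1;0.31 0.06 0.37 0 0 -0.1 1;0.31 0.07 0.37 0 0 -0.1 1;0.31 0.07 0.37 0 0 -0.1 1;0.31 0.08 0.37 0 0 -0.1 1;0.31 0.08 0.37 0 0 -0.1 1;0.3 0.08 0.37 0 0 -0.1 1;0 0 0 0 0 0 1;0 0 0 0 0 0 1"

```text
time_s: 20.35
tcp_pos: [0.554, -0.2693, 0.0999]
ee_rot: [[0.294, -0.956, -0.002], [-0.956, -0.294, 0.002], [-0.002, 0.001, -1.0]]
wrist_force: [-0.2, 0.6, -4.8]
gripper_width: 0.632
gripper_force: 30.0
```

Run:
```python
from plan import *
from h import cloud,plane
import cv2
N=np.array([.5525,-.270]);Q=ax(17.15)
show((np.r_[N,.042],down(-72.85),8))
s=r.sense();im=[]
for n in("top","scene"):
    p,d=r.capture(n);c=r.get_calibration(n);h=cv2.cvtColor(p,cv2.COLOR_RGB2HSV);b={"top":(335,150,470,250),"scene":(120,150,240,255)}[n]
    K,E=c["mtx"],c["extrinsics"];C=cloud(d,K,E);m=np.zeros(d.shape,bool);m[b[1]:b[3],b[0]:b[2]]=1
    m&=(h[...,0]>10)&(h[...,0]<26)&(h[...,1]>140)&(h[...,2]>90)&(C[...,2]>.095)
    m&=np.abs(C[...,2]-.116)<.012
    v,uu=np.nonzero(m);X=plane(K,E,np.c_[uu,v],.116)-np.r_[N,0];X=X@Q
    print(n,len(X),"z",np.percentile(C[m][:,2],[10,50,90]).round(4),"nest x",np.percentile(X[:,0],[1,99]).round(4),"nest y",np.percentile(X[:,1],[1,99]).round(4))
    im.append(cv2.resize(p[b[1]:b[3],b[0]:b[2]],(400,400*(b[3]-b[1])//(b[2]-b[0])))[:290])
cv2.imwrite("pics/d.png",np.hstack(im)[:,:,::-1])
```

```text
t 20.35 pos [ 0.554  -0.2693  0.0999] F [-0.2  0.6 -4.8] w 0.632 gf 30.0 j [-11.  27. -10.  -0. -53.  28.]
0.00 0.01 0.29 0.00 0.00 -0.00
   x8
top 350 z [0.1144 0.1166 0.1189] nest x [-0.0256  0.0124] nest y [0.0027 0.0632]
scene 256 z [0.1137 0.1161 0.1184] nest x [-0.0243  0.0352] nest y [-0.0644  0.0628]
```

View pics/d.png

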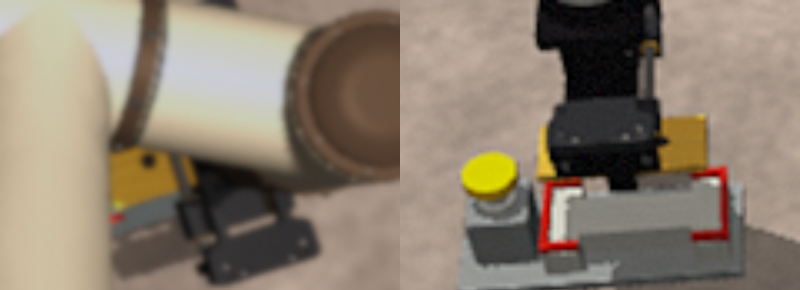

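The plate is held level over the nest and centred to about 1 mm along its length (right crop: plate 540–705, lugs 545–725 at a lower height). Descending.

jog_arm:
  plan: "0.01 0.02 0.33 0 0 0 1;0 0.02 0.33 0 0 0 1;0 0.01 0.33 0 0 0 1;0 0 0.33 0 0 0 1;0 0 0.33 0 0 0 1;0 0 0.3 0 0 0 1;0 0 0.2 0 0 0 1;0 0 0.16 0 0 0 1;0 0 0 0 0 0 1;0 0 0 0 0 0 1"

```text
time_s: 21.45
tcp_pos: [0.5532, -0.2696, 0.0427]
ee_rot: [[0.295, -0.956, -0.001], [-0.956, -0.295, 0.002], [-0.002, 0.0, -1.0]]
wrist_force: [0.7, 0.7, -5.4]
gripper_width: 0.635
gripper_force: 30.0
```

Run:
```python
from plan import *
for i in range(3):
    show((np.r_[.5525,-.270,.0266],down(-72.85),10)); r.capture("top")
```

```text
t 21.45 pos [ 0.5532 -0.2696  0.0427] F [ 0.7  0.7 -5.4] w 0.635 gf 30.0 j [-11.  31. -13.  -0. -46.  28.]
0.00 0.00 0.06 0.00 0.00 -0.00
   x10
t 21.5 pos [ 0.5533 -0.2697  0.0429] F [ 0.4  0.6 -4.9] w 0.639 gf 30.0 j [-11.  31. -13.  -0. -46.  28.]
0.00 0.00 0.07 -0.00 0.00 -0.00
   x10
t 21.55 pos [ 0.5533 -0.2697  0.0429] F [ 0.5 -0.2 -5.5] w 0.638 gf 30.0 j [-11.  31. -13.  -0. -46.  28.]
0.00 0.00 0.07 -0.00 0.00 -0.00
   x10
```

jog_arm:
  plan: "0 0.02 0.08 0 0 0 1;0 0.01 0.08 0 0 0 1;0 0 0.08 0 0 0 1;0 0 0.08 0 0 0 1;0 0 0.08 0 0 0 1;0 0 0.06 0 0 0 1;0 0 0.05 0 0 0 1;0 0 0.03 0 0 0 1;0 0 0 0 0 0 1;0 0 0 0 0 0 1"

```text
time_s: 22.6
tcp_pos: [0.5523, -0.2698, 0.029]
ee_rot: [[0.294, -0.956, -0.001], [-0.956, -0.294, 0.002], [-0.002, 0.0, -1.0]]
wrist_force: [-0.0, -0.4, -6.1]
gripper_width: 0.643
gripper_force: 30.0
```

jog_arm:
  plan: "0 0 0.03 0 0 0 1;0 0 0.03 0 0 0 1;0 0 0.02 0 0 0 1;0 0 0.01 0 0 0 1;0 0 0.01 0 0 0 1;0 0 0 0 0 0 1;0 0 0 0 0 0 1;0 0 0 0 0 0 1;0 0 0 0 0 0 1;0 0 0 0 0 0 1"

```text
time_s: 23.6
tcp_pos: [0.5523, -0.2698, 0.0275]
ee_rot: [[0.295, -0.956, -0.001], [-0.956, -0.295, 0.002], [-0.002, 0.0, -1.0]]
wrist_force: [-3.7, 2.9, 5.8]
gripper_width: 0.639
gripper_force: 30.0
```

jog_arm:
  plan: "0 0 0 0 0 0 -0.4;0 0 0 0 0 0 -0.5;0 0 0 0 0 0 -0.7;0 0 0 0 0 0 -0.7;0 0 0 0 0 0 -0.7;0 0 0 0 0 0 -0.7;0 0 -0.3 0 0 0 -0.7;0 0 -0.6 0 0 0 -0.7;0 0 -0.8 0 0 0 -0.7;0 0 -0.8 0 0 0 -0.7"

```text
time_s: 24.6
tcp_pos: [0.5523, -0.2699, 0.09]
ee_rot: [[0.295, -0.956, -0.001], [-0.956, -0.295, 0.002], [-0.002, 0.001, -1.0]]
wrist_force: [0.6, -0.1, -0.2]
gripper_width: 0.854
gripper_force: 0.0
```

Run:
```python
from plan import *
P=np.array([.5839,-.372])
show((np.r_[P,.15],down(-72.85),8))
```

```text
t 24.6 pos [ 0.5523 -0.2699  0.09  ] F [ 0.6 -0.1 -0.2] w 0.854 gf 0.0 j [-11.  28. -11.  -0. -52.  28.]
0.53 -0.00 -0.30 0.00 0.00 -0.00
   x8
```

jog_arm:
  plan: "0 0 -0.7 0 0 0 -0.7;0 0 -0.7 0 0 0 -0.7;0 0 -0.7 0 0 0 0;0.6 0 -0.3 0 0 0 1;0.6 0 0 0 0 0 1;0.6 0 0 0 0 0 1;0.6 0 0 0 0 0 1;0.6 0 0 0 0 0 1;0.6 0 0 0 0 0 1;0.66 0 0 0 0 0 1"

```text
time_s: 25.6
tcp_pos: [0.5835, -0.373, 0.1474]
ee_rot: [[0.294, -0.956, -0.003], [-0.956, -0.294, 0.003], [-0.004, 0.002, -1.0]]
wrist_force: [0.8, 0.8, 0.2]
gripper_width: 0.203
gripper_force: 0.0
```

Run:
```python
from plan import *
from h import cloud
import cv2
N=np.array([.5525,-.270]);Q=ax(17.15)
P=np.array([.5839,-.372])
show((np.r_[P,.10],down(-72.85),5))
p,d=r.capture("scene");c=r.get_calibration("scene");K,E=c["mtx"],c["extrinsics"];C=cloud(d,K,E);h=cv2.cvtColor(p,cv2.COLOR_RGB2HSV)
m=np.zeros(d.shape,bool);m[180:250,155:235]=1;m&=(h[...,0]>10)&(h[...,0]<26)&(h[...,1]>140)&(h[...,2]>90)
X=(C[m]-np.r_[N,0])@Q;X=X[X[:,2]>.03];print(len(X),np.percentile(X,[1,50,99],axis=0).round(4))
A=np.c_[X[:,:2],np.ones(len(X))];print("plane tilt",np.linalg.lstsq(A,X[:,2],rcond=None)[0].round(3))
cv2.imwrite("pics/e.png",cv2.resize(p[140:260,110:270,::-1],(800,600),interpolation=cv2.INTER_CUBIC))
```

```text
t 25.6 pos [ 0.5835 -0.373   0.1474] F [0.8 0.8 0.2] w 0.203 gf 0.0 j [-19.  32.   5.  -0. -64.  36.]
-0.01 -0.01 0.38 0.00 0.01 -0.00
   x5
728 [[-0.0314 -0.063   0.0383]
 [ 0.002  -0.0014  0.0433]
 [ 0.0304  0.0611  0.0478]]
plane tilt [0.995 0.033 0.042]
```

View pics/e.png

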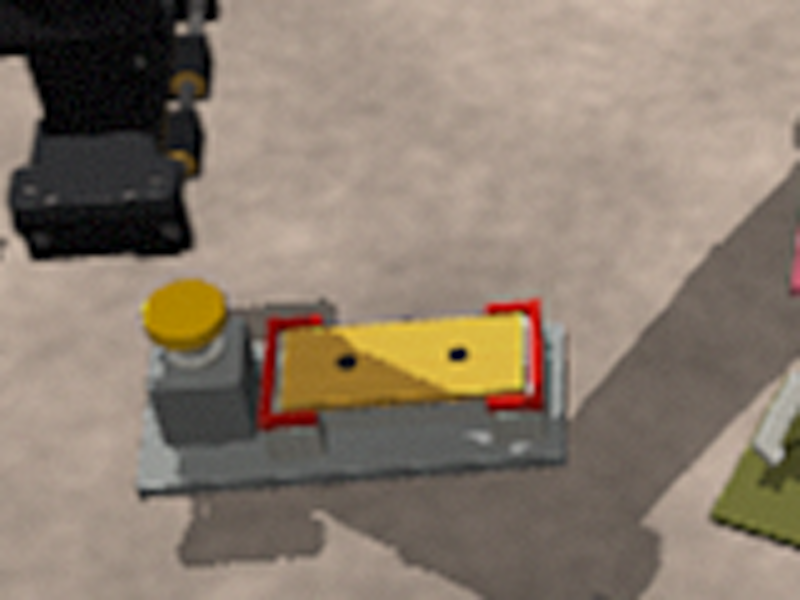

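The plate lies flat between the red lugs (crop 280–525, 320–410; face at about 0.043 m). Pressing the plunger with closed fingers.

jog_arm:
  plan: "0 0 0.3 0 0 0 1;0 0 0.3 0 0 0 1;0 0 0.3 0 0 0 1;0 0 0.3 0 0 0 1;0 0 0.3 0 0 0 1;0 0 0.2 0 0 0 1;0 0 0.15 0 0 0 1;0 0 0.1 0 0 0 1;0 0 0.1 0 0 0 1;0 0 0 0 0 0 1"

```text
time_s: 26.65
tcp_pos: [0.5835, -0.3716, 0.0972]
ee_rot: [[0.294, -0.956, -0.002], [-0.956, -0.294, 0.002], [-0.002, 0.001, -1.0]]
wrist_force: [-0.6, -0.4, -0.0]
gripper_width: 0.006
gripper_force: 0.0
```

jog_arm:
  plan: "0 0 0.06 0 0 0 1;0 0 0.06 0 0 0 1;0 0 0.06 0 0 0 1;0 0 0.06 0 0 0 1;0 0 0.06 0 0 0 1;0 0 0.06 0 0 0 1;0 0 0 0 0 0 1;0 0 0 0 0 0 1;0 0 0 0 0 0 1;0 0 0 0 0 0 1"

```text
time_s: 27.65
tcp_pos: [0.5838, -0.3717, 0.0887]
ee_rot: [[0.295, -0.956, -0.001], [-0.956, -0.295, 0.002], [-0.002, 0.0, -1.0]]
wrist_force: [-0.4, 0.2, 2.9]
gripper_width: 0.004
gripper_force: 1.4
```

jog_arm:
  plan: "0 0 0.06 0 0 0 1;0 0 0.06 0 0 0 1;0 0 0.06 0 0 0 1;0 0 0.04 0 0 0 1;0 0 0.04 0 0 0 1;0 0 0 0 0 0 1;0 0 0 0 0 0 1;0 0 0 0 0 0 1;0 0 0 0 0 0 1;0 0 0 0 0 0 1"

```text
time_s: 28.65
tcp_pos: [0.5838, -0.3717, 0.0825]
ee_rot: [[0.295, -0.956, -0.001], [-0.956, -0.295, 0.001], [-0.002, 0.0, -1.0]]
wrist_force: [-0.7, 0.6, 5.3]
gripper_width: 0.006
gripper_force: 2.8
```

jog_arm:
  plan: "0 0 0.02 0 0 0 1;0 0 0.02 0 0 0 1;0 0 0 0 0 0 1;0 0 0 0 0 0 1;0 0 0 0 0 0 1;0 0 0 0 0 0 1;0 0 0 0 0 0 1;0 0 0 0 0 0 1;0 0 0 0 0 0 1;0 0 0 0 0 0 1"

```text
time_s: 29.65
tcp_pos: [0.5838, -0.3718, 0.0824]
ee_rot: [[0.295, -0.956, -0.001], [-0.956, -0.295, 0.001], [-0.001, 0.0, -1.0]]
wrist_force: [-2.2, 1.5, 9.5]
gripper_width: 0.006
gripper_force: 4.4
```

The plunger is on its stop: force rose to 9.5 N with no further travel. Releasing and retreating.

jog_arm:
  plan: "0 0 0.02 0 0 0 1;0 0 0 0 0 0 1;0 0 -0.1 0 0 0 1;0 0 -0.2 0 0 0 1;0 0 -0.3 0 0 0 1;0 0 -0.5 0 0 0 1;0 0 -0.8 0 0 0 1;0 0 -0.8 0 0 0 1;0 0 -0.8 0 0 0 1;0 0 -0.8 0 0 0 1"

```text
time_s: 30.65
tcp_pos: [0.5832, -0.3714, 0.1886]
ee_rot: [[0.294, -0.956, -0.003], [-0.956, -0.294, 0.003], [-0.004, 0.002, -1.0]]
wrist_force: [1.1, -0.7, -1.3]
gripper_width: 0.006
gripper_force: 0.0
```

jog_arm:
  plan: "0 0 -0.6 0 0 0 1;0 0 -0.6 0 0 0 1;0 0 -0.4 0 0 0 1;0 0 0 0 0 0 1;0 0 0 0 0 0 1;0 0 0 0 0 0 1;0 0 0 0 0 0 1;0 0 0 0 0 0 1;0 0 0 0 0 0 1;0 0 0 0 0 0 1"

```text
time_s: 31.65
tcp_pos: [0.5838, -0.3719, 0.2278]
ee_rot: [[0.294, -0.956, -0.002], [-0.956, -0.294, 0.002], [-0.002, 0.001, -1.0]]
wrist_force: [0.7, -0.7, -0.0]
gripper_width: 0.006
gripper_force: 0.0
```

Run:
```python
from plan import *
from h import cloud
import cv2
show()
p,d=r.capture("scene");c=r.get_calibration("scene");C=cloud(d,c["mtx"],c["extrinsics"]);h=cv2.cvtColor(p,cv2.COLOR_RGB2HSV)
m=np.zeros(d.shape,bool);m[185:220,130:165]=1;m&=(h[...,0]>18)&(h[...,0]<34)&(h[...,1]>130)&(h[...,2]>90)&(d>0)
print("plunger z",np.median(C[m][:,2]),m.sum())
cv2.imwrite("pics/f.png",p[:,:,::-1])
```

```text
t 31.65 pos [ 0.5838 -0.3719  0.2278] F [ 0.7 -0.7 -0. ] w 0.006 gf 0.0 j [-19.  29.  12.  -0. -73.  36.]
plunger z 0.09369782277042871 181
```

View pics/f.png

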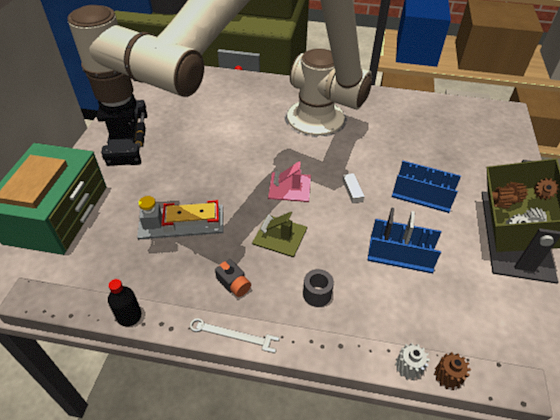

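The brass plate lies in the nest (190,212). The plunger is back up at 0.094 m (147,203), the other two plates still stand in the rack (400,228), and everything else is where it was.

```bash
python3 -c "from station import r;print(r.finish_job())"
```

```text
the job is handed in; nothing more can be done
None
```

I handed the job in at about 32 s: the brass plate went from the rack to the olive rest and then flat into the nest, the plunger was pressed to its stop and sprang back, and nothing else was disturbed.

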